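# Start the pump controller under its push-latch flap

## Robot

A 6-joint arm with a two-finger parallel gripper is mounted at the origin on the work surface. World frame = base frame: x ahead of the robot, y to its left, z up, the work surface at z = 0. Lengths are in m, angles in rad, forces in N, time in s.
With the tool pointing down it reaches from about 0.375 to 0.975 m from the base axis. Payload 3.8 kg.
Tool frame: the origin (TCP) lies at the very end of the fingers, on their centre line; the grasp point (between the pads) lies 19 mm behind it (bot.pinch_z is the distance from the TCP to the grasp point, in m); x points along the fingers, y is the direction in which the jaws open and shut, and the axes are right-handed (so a half turn about x gives the same grasp; the last joint's range is limited). The gripper opens to 85 mm and grips with 20 to 120 N. Pads are 22 mm wide; open, the fingers measure 114 mm over their backs; the gripper's body (76 mm by 85 mm) begins 54 mm behind the grasp point. The pads swing forward as they close: fully open they stand 13 mm farther back than shut.
Start: joints at [1.224, 0.264, 1.604, -0, 1.274, -0.037], TCP at [0.206, 0.643, 0.231] pointing down, gripper open.
Joint ranges: [-2.63, 2.63], [-0.94, 2.18], [0.31, 2.57], [-1.31, 4.45], [0, 2.66], [-2.55, 2.55]. Speed limits (rad/s): [2.57, 2.57, 3.14, 3.14, 3.14, 3.14].

## Interface

Orientations are given as a rotation vector (axis times angle).
In Python, from workcell import monitor, imaging, finish_job, bot gives the robot as it stands.
- The arm moves only by the tool jog_arm, never from a script. Its argument "rows" is a list of rows, each a list of 7 numbers: the shift along the tool's x, y, z in m, then the turn, a rotation vector about the tool's x, y, z in rad, then the opening in per cent of the stroke, from 0 (shut) to 100 (fully open). A call has 1 to 20 rows; each row is the pose to reach, as a shift and turn from the pose measured when the call began, along the tool's axes at that moment; what a row does not reach only later rows make up. A row lasts 1/10 s, in which the tool goes at most 50 mm and 8.59 degrees, less where a joint would pass 70% of its speed; a pose out of reach is approached as far as the arm can. A call with a gripper value outside its range is refused whole. The fingers move at their own pace and stop on an object; "force" is the grip in N (left out, the last holds). Time passes only in rows, so rows that repeat a pose let the fingers close. It gives the time, the measured TCP pose, the force and the opening at its end, in the units of the state.
- monitor.read_state(): the state, without advancing time (a new reading comes with each control period).
- imaging.read_camera(name): name is "scene" or "top" or "wrist"; returns the picture (480x640x3 uint8, blue, green, red); there is no depth.
- imaging.camera_params(name): a dict with "fx", "fy", "cx", "cy" (pixels), "k1" (the pictures are not rectified: a ray, as slopes to the right and down, at radius r is drawn at 1 + k1 r^2 times it, then the intrinsics apply), "T" (4x4, takes a point from camera to world coordinates); the wrist camera has in their place "T_tool_cam" (4x4, takes a point from camera to tool coordinates, whose origin is the TCP and whose axes are the tool frame's). Camera axes: x right, y down, z forward; pixel columns grow to the right and rows downward; lengths in m; the calibration is good to about 2 mm. A picture is of the moment at which its call begins: read the wrist's pose just before it. camera_params takes no time and is no camera call.
- finish_job(): hands the job in, once; it reports no verdict.
The state is a dict: "time": time; "q": joint angles; "joint_vel": joint speeds; "joint_torque": joint torques, N m; "tool_pos": TCP position; "tcp_rot": TCP orientation; "wrist_force": force on the tool from outside, world axes, zero at the start; "torque": the same for the moment, N m; "width": opening from 0.0 (shut) to 1.0 (fully open).
Only numpy, scipy, OpenCV 4.12 (cv2) and the standard library are available. Lean on these libraries where they do the work, as an engineer would, in place of code of your own. Each camera call takes 0.05 s, during which the arm holds its last target. There are 200 camera calls.

## Task

On the controller with the blue tape, press the closed dark flap so that its push-latch lets it spring fully open, press the green button under it all the way down, then push the flap shut and press it home so that it latches and stays closed by itself. Use the fingers only to press and push: grasp and lift nothing, leave the orange-tape controller's flap shut, and leave the vials, bottles and other loose things where they stand.

Things in the scene. Friction and masses are not known exactly. Their poses are not given: they have to be found in the camera images.
- blue: white box, 240 (x) x 190 (y) x 90 mm high, fixed to the bench, blue tape on its top behind the flap (80 x 35 mm) and on its rear. Origin: centre of its underside; x to its rear (away from the robot at yaw 0), y left, z up. A dark grey flap lies on top near the front; its hinge runs along the box's x. This is the one to work on.
- blue_flap (a joint): angle of the blue-tape box's push-push flap, rad: 0 latched, 1.42 fully open, stop at -0.14. Pressed from 0 to -0.1 or less and let go, a spring throws it open within 2 s. To relatch, let it open fully, then push it down to -0.1 or less (free edge 6 to 8 mm below its closed place) and let go: it returns to 0 and stays. It takes 2 to 4 N at the free edge; 10 to 15 N reaches the stop.
- blue_press (a point): point on the outer (top) face of that flap, on its pale strip, 11 mm in from the free edge, midway along it; moves with the flap. The flap is a plate 90 mm (along the hinge) x 56 mm (hinge to free edge) x 4 mm; closed, its top is 8 mm above the box top, so fingers pressing it may overhang the free edge.
- blue_hinge (a point): middle of the hinge line of that flap, at the level of the plate's underside, fixed on the box 94 mm above the bench. Closed, the flap reaches from here 56 mm towards the box's -y; open, it stands up above here with its outer face turned to the box's +y, over 65 mm of bare box top.
- blue_button_top (a point): centre of the top of the round green button (22 mm across, pressed straight down) under the blue-tape controller's flap, 34 mm from the hinge line towards the box's -y, 3 mm below the box top, in a well 20 mm deep, 96 mm (box x) x 63 mm (box y).
- blue_button (a joint): travel of that green button, m: 0 up, 0.005 fully down; springs back; fully down takes 4.5 N.
- orange: white box, 240 (x) x 190 (y) x 90 mm high, fixed to the bench, orange tape on its top behind the flap (80 x 35 mm) and on its rear. Origin: centre of its underside; x to its rear (away from the robot at yaw 0), y left, z up. A dark grey flap lies on top near the front; its hinge runs along the box's x. Same build as the blue one; to be left alone. Either box may be on the left or the right.
- orange_flap (a joint): flap angle of the orange-tape controller, same flap and latch as the blue one; starts latched at 0
- blue_vial: small glass vial, 28 mm across, 45 mm tall, standing loose on the rear right corner of the blue-tape box; origin at its foot
- orange_vial: the same on the orange-tape box
- amber1: loose amber bottle, 70 mm across, 165 mm tall, at the left; origin at its foot
- amber2: loose amber bottle, 70 mm across, 165 mm tall, at the right; origin at its foot
- jar: loose glass jar, 60 mm across, 80 mm tall, at the left; origin at its foot
- mouse: loose black computer mouse, 100 x 58 x 30 mm, at the right; origin under its centre
- cap: loose blue bottle cap, 40 mm across, 18 mm tall, in front of the robot; origin at its foot
- driver: loose red-handled screwdriver, 200 mm long, 26 mm thick, lying across in front of the right-hand box; origin under the middle of its length

How it is judged:
By the outcome, as a careful person would: the job done as asked, in the order asked, and still so for the second after the job is handed in, with the robot touching nothing.
It also fails if it takes over 51 s, if anything falls off the work surface, if the arm or the gripper's body presses on something with over 40 N, if the wrist force passes 120 N, or if a joint passes its speed limit or range.

## Working session

There is one attempt and no reset: what is moved stays moved. The work goes in short steps, Python scripts to look and compute and a tool call to move; the robot and the scene stay as the last step left them, time stands still between calls to the robot, and variables do not carry over. Pictures are saved under pics/ and viewed, about 8 in all and at most 12, crops included, and the job is handed in when it is done.

Besides the shell and the picture viewer there is one more tool, called after ">>>" as a command line: name --pt "numbers of a row" for each row, then --argument value for the rest. jog_arm: Moves the arm, as the interface text tells. Its arguments: {"type":"object","properties":{"rows":{"type":"array","items":{"type":"array","items":{"type":"number"}}},"force":{"type":"number"}},"required":["rows"]}

```bash
mkdir -p pics
python3 - <<'E'
from workcell import monitor, imaging
import cv2
s=monitor.read_state();print(s)
for n in("scene","top"):
    cv2.imwrite(f"pics/{n}0.png",imaging.read_camera(n)); print(n,imaging.camera_params(n))
print(imaging.camera_params("wrist"))
E
```

```text
{'time': 0.0, 'q': array([ 1.22410561e+00,  2.64721390e-01,  1.60538129e+00, -2.46741599e-05,
        1.27371678e+00, -3.69018172e-02]), 'joint_vel': array([ 2.81805572e-04, -2.90194522e-04,  8.04958484e-04,  3.74623084e-04,
        1.31658142e-03, -4.22421035e-05]), 'joint_torque': array([-5.41429035e-04, -5.15123749e+01, -3.67310572e+01, -1.45737354e-04,
        1.29148556e-02, -9.08468701e-05]), 'tool_pos': array([0.20553797, 0.64216862, 0.22997951]), 'tcp_rot': array([ 0.24141324,  1.55748956, -0.24486551]), 'wrist_force': array([-0.22046618, -0.02878796,  0.8704834 ]), 'torque': array([0.03511511, 0.02995002, 0.01286145]), 'width': 0.9995489924767398}
scene {'fx': 567.0492263468997, 'fy': 567.0492263468997, 'cx': 330.3147941641841, 'cy': 246.16110984047725, 'k1': -0.09702944179615386, 'T': array([[ 6.64574669e-01,  4.19387384e-01, -6.18429246e-01,
         1.28999211e+00],
       [ 7.47221652e-01, -3.72382100e-01,  5.50446522e-01,
        -6.39579907e-01],
       [ 5.58345301e-04, -8.27916538e-01, -5.60851045e-01,
         7.69103266e-01],
       [ 0.00000000e+00,  0.00000000e+0
[... 219 characters left out ...]
,  0.11582007,  0.39281204],
       [-0.99937002, -0.03055694, -0.01805093,  0.02011218],
       [ 0.0214613 , -0.11523687, -0.99310618,  1.24051329],
       [ 0.        ,  0.        ,  0.        ,  1.        ]])}
{'fx': 369.1662805262263, 'fy': 369.1662805262263, 'cx': 316.2151649593869, 'cy': 235.97131254112622, 'k1': -0.016017311867867957, 'T_tool_cam': array([[ 6.55957099e-04, -2.74847792e-01,  9.61487525e-01,
        -1.43042897e-01],
       [ 9.99998573e-01, -1.31629227e-03, -1.05850171e-03,
        -3.46995832e-04],
       [ 1.55652545e-03,  9.61486848e-01,  2.74846536e-01,
        -7.02727813e-02],
       [ 0.00000000e+00,  0.00000000e+00,  0.00000000e+00,
         1.00000000e+00]])}
```

View pics/top0.png

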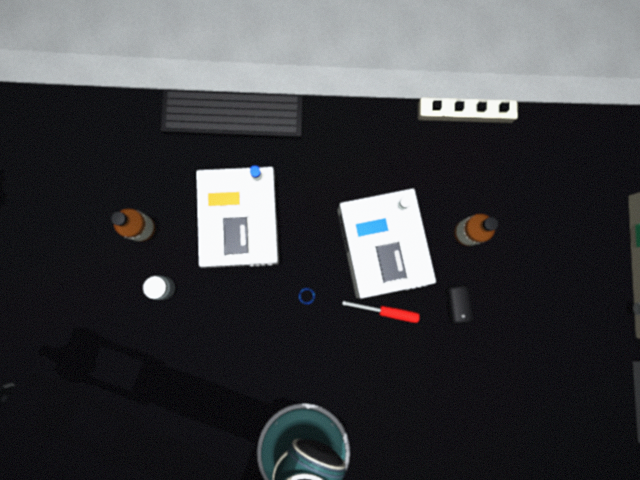

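View pics/scene0.png

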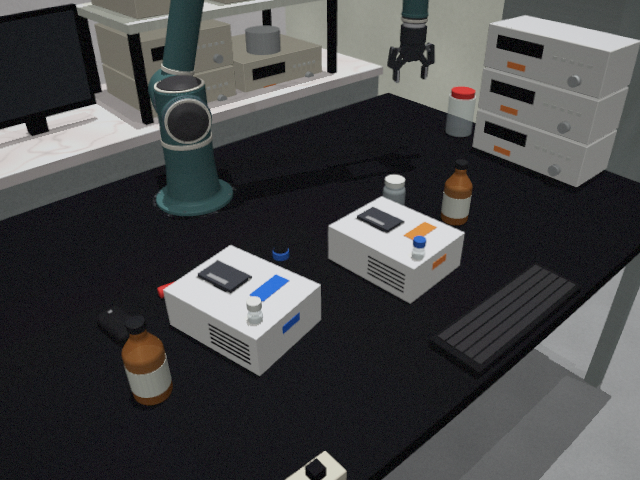

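Top view: the blue-tape box is the right-hand one (tape ~(372,227), flap ~(391,262), strip ~(400,260)), yawed slightly left. Driver lies in front of it and its vial is at (404,203).

```bash
cat > h.py <<'E'
import numpy as np, cv2
from workcell import imaging, monitor
from scipy.spatial.transform import Rotation as R
def camT(n,s=None):
    p=imaging.camera_params(n)
    if n!="wrist": return p,p["T"]
    T=np.eye(4);T[:3,:3]=R.from_rotvec(s["tcp_rot"]).as_matrix();T[:3,3]=s["tool_pos"]
    return p,T@p["T_tool_cam"]
def ray(p,T,uv,z):
    K=np.array([[p["fx"],0,p["cx"]],[0,p["fy"],p["cy"]],[0,0,1]])
    a=cv2.undistortPoints(np.array(uv,float).reshape(-1,1,2),K,np.array([p["k1"],0,0,0])).reshape(-1,2)
    d=np.c_[a,np.ones(len(a))]@T[:3,:3].T
    return T[:3,3]+d*((z-T[2,3])/d[:,2])[:,None]
def proj(p,T,X):
    c=(np.asarray(X,float).reshape(-1,3)-T[:3,3])@T[:3,:3]
    a=c[:,:2]/c[:,2:]; a=a*(1+p["k1"]*(a**2).sum(1,keepdims=True))
    return a*[p["fx"],p["fy"]]+[p["cx"],p["cy"]]
E
python3 - <<'E'
from h import *
im=cv2.imread("pics/top0.png"); p,T=camT("top")
roi=np.zeros(im.shape[:2],np.uint8); roi[180:302,330:445]=255
hsv=cv2.cvtColor(im,cv2.COLOR_BGR2HSV)
blue=((hsv[...,0]>95)&(hsv[...,0]<125)&(hsv[...,1]>120)&(roi>0)).astype(np.uint8)
white=((im.min(2)>170)&(roi>0)).astype(np.uint8)
def big(m): 
    c,_=cv2.findContours(m,cv2.RETR_EXTERNAL,cv2.CHAIN_APPROX_NONE); return max(c,key=cv2.contourArea)
c=big(white); box=np.zeros_like(roi); cv2.drawContours(box,[cv2.convexHull(c)],-1,1,-1)
dark=((im.max(2)<130)&(cv2.erode(box,np.ones((7,7)))>0)).astype(np.uint8)
f=big(dark)
for n,k,z in(("box",c,.09),("tape",big(blue),.09),("flap",f,.098)):
    r=cv2.minAreaRect(ray(p,T,k.reshape(-1,2),z)[:,:2].astype(np.float32)*1000); print(n,np.round(r[0],1),np.round(r[1],1),r[2])
fm=np.zeros_like(roi);cv2.drawContours(fm,[f],-1,1,-1)
st=((im.min(2)>130)&(cv2.erode(fm,np.ones((3,3)))>0)).astype(np.uint8)
r=cv2.minAreaRect(ray(p,T,big(st).reshape(-1,2),.098)[:,:2].astype(np.float32)*1000);print("strip",r)
E
```

```text
box [ 529.6 -191.1] [243.8 192.7] 13.104995727539062
tape [ 567.3 -151.7] [30.2 75.4] 13.121621131896973
flap [ 463.6 -176.6] [7.4 2.5] 0.5877267122268677Traceback (most recent call last):
  File "<stdin>", line 16, in <module>
  File "<stdin>", line 8, in big
ValueError: max() iterable argument is empty
```

Run:
```python
from h import *
im=cv2.imread("pics/top0.png"); p,T=camT("top")
print(im[262,370:415].max(1), im[235:290,388].max(1))
roi=np.zeros(im.shape[:2],np.uint8); roi[238:288,370:412]=255
def rect(m):
    c,_=cv2.findContours(m.astype(np.uint8),cv2.RETR_EXTERNAL,cv2.CHAIN_APPROX_NONE);c=max(c,key=cv2.contourArea)
    r=cv2.minAreaRect(ray(p,T,c.reshape(-1,2),.098)[:,:2].astype(np.float32)*1000);print(np.round(r[0],1),np.round(r[1],1),r[2]);return c
f=rect((im.max(2)<150)&(roi>0))
fm=np.zeros_like(roi);cv2.drawContours(fm,[f],-1,1,-1)
rect((im.min(2)>130)&(cv2.erode(fm,np.ones((3,3)))>0))
```

```text
[252 252 251 251 251 252 253 252 225 154 132 139 144 141 140 140 138 141
 136 139 140 141 137 138 134 142 186 234 246 246 237 192 154 185 238 252
 252 251 251 252 251 251 252 251 252] [251 252 251 251 251 252 252 248 228 178 146 135 134 135 134 138 136 137
 135 138 138 140 137 137 139 136 139 136 138 139 142 139 141 141 142 141
 143 144 140 140 142 139 142 142 146 172 231 251 252 251 252 252 251 252
 252]
[ 480.7 -199.6] [86.4 57.3] 13.06132984161377
[ 455.2 -182.9] [0. 0.] 0.0
```

```bash
cat >> h.py <<'E'
YAW=np.radians(13.1); C0=np.array([.5296,-.1911,0])
def B(x,y,z): return C0+R.from_euler("z",YAW).apply([x,y,z])
HX,HY=-.0495,.0308   # hinge middle in box frame
def tool(tilt=0,flip=1):
    # tool x down, tool z = flip*box +y; tilt>0 leans the gripper body to box -y
    M=np.array([[0,0,-1],[-flip,0,0],[0,flip,0]],float).T
    return R.from_euler("z",YAW)*R.from_rotvec([tilt,0,0])*R.from_matrix(M)
def H(d,z): return B(HX,HY-d,z)   # d = distance from hinge towards box -y
def rows(*goals):
    s=monitor.read_state();r0=R.from_rotvec(s["tcp_rot"])
    print("t",round(s["time"],2),"F",s["wrist_force"].round(1),"pos",s["tool_pos"].round(4),"w",round(s["width"],2))
    for P,r in goals: print((r0.inv().apply(P-s["tool_pos"])).round(4),(r0.inv()*r).as_rotvec().round(3))
E
python3 - <<'E'
from h import *
s=monitor.read_state();print(R.from_rotvec(s["tcp_rot"]).as_matrix().round(2))
for f in(1,-1):
    rows((np.array([.42,.25,.27]),tool(0,f)),(H(.045,.20),tool(0,f)))
print(tool().as_matrix().round(3))
E
```

```text
[[-0.    0.3   0.95]
 [-0.    0.95 -0.3 ]
 [-1.   -0.   -0.  ]]
t 0.1 F [ 0.1 -0.1 -0.1] pos [0.2056 0.6422 0.2301] w 1.0
[-0.0393 -0.3083  0.3238] [-2.109e+00 -2.000e-03  1.000e-03]
[ 0.0315 -0.7324  0.5275] [-2.109e+00 -2.000e-03  1.000e-03]
t 0.1 F [ 0.1 -0.1 -0.1] pos [0.2056 0.6422 0.2301] w 1.0
[-0.0393 -0.3083  0.3238] [1.032e+00 1.000e-03 2.000e-03]
[ 0.0315 -0.7324  0.5275] [1.032e+00 1.000e-03 2.000e-03]
[[ 0.    -0.974 -0.227]
 [ 0.    -0.227  0.974]
 [-1.     0.    -0.   ]]
```

>>> jog_arm --pt "-0.04 -0.05 0.05 0.1 0 0 0" --pt "-0.04 -0.31 0.32 0.5 0 0 0" --pt "-0.04 -0.31 0.32 0.5 0 0 0" --pt "-0.04 -0.31 0.32 1.03 0 0 0" --pt "-0.04 -0.31 0.32 1.03 0 0 0" --pt "-0.04 -0.31 0.32 1.03 0 0 0" --pt "-0.04 -0.31 0.32 1.03 0 0 0" --pt "-0.04 -0.31 0.32 1.03 0 0 0" --pt "-0.04 -0.31 0.32 1.03 0 0 0" --pt "-0.04 -0.732 0.528 1.032 0 0 0" --pt "-0.04 -0.732 0.528 1.032 0 0 0" --pt "-0.04 -0.732 0.528 1.032 0 0 0" --pt "-0.04 -0.732 0.528 1.032 0 0 0" --pt "-0.04 -0.732 0.528 1.032 0 0 0" --pt "-0.04 -0.732 0.528 1.032 0 0 0" --pt "-0.04 -0.732 0.528 1.032 0 0 0" --pt "-0.04 -0.732 0.528 1.032 0 0 0" --pt "-0.04 -0.732 0.528 1.032 0 0 0" --pt "-0.04 -0.732 0.528 1.032 0 0 0" --pt "-0.04 -0.732 0.528 1.032 0 0 0" --force 40

```text
time: 2.1
tool_pos: [0.485, -0.2188, 0.2707]
tcp_rot: [1.04, 1.307, -1.044]
wrist_force: [-0.3, 0.7, 0.0]
width: 0.002
```

Run:
```python
from h import *
s=monitor.read_state(); rows((H(.045,.20),tool(0,-1)))
im=imaging.read_camera("wrist");p,T=camT("wrist",s)
cv2.imwrite("pics/w1raw.png",im)
pts=[B(HX+a,HY-d,.098) for a in(-.045,.045) for d in(0,.056)]+[H(.045,.098),B(.12,.095,.09),B(-.12,.095,.09),B(-.12,-.095,.09)]
for u,v in proj(p,T,pts): cv2.drawMarker(im,(int(u),int(v)),(0,0,255),0,8)
cv2.imwrite("pics/w1.png",im)
```

```text
t 2.1 F [-0.3  0.7  0. ] pos [ 0.485  -0.2188  0.2707] w 0.0
[ 0.0707  0.0004 -0.0028] [-0.004  0.002  0.002]
```

View pics/w1.png

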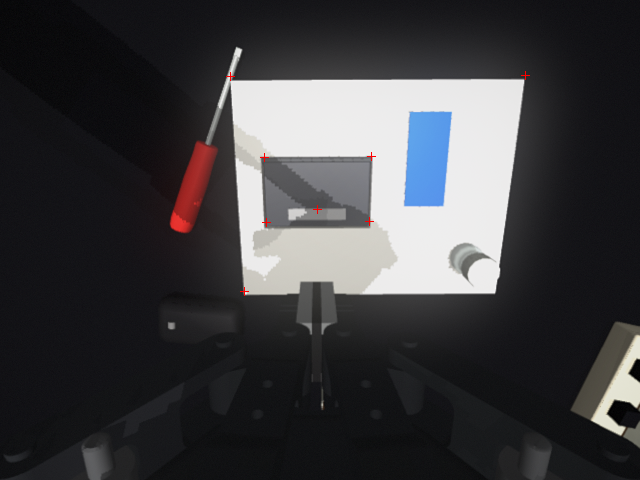

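Wrist view: flap spans (263–371, 157–228), strip centre (317,214), about 3 mm further to box −y than my overlay; I shift the hinge by −2.5 mm and act.

```bash
sed -i 's/HX,HY=-.0495,.0308/HX,HY=-.0500,.0283/' h.py
python3 - <<'E'
from h import *
r=tool(0,-1)
rows((H(.045,.115),r),(H(.045,.100),r),(H(.045,.0915),r))
E
```

```text
t 2.15 F [ 0.6  0.3 -0.8] pos [ 0.4848 -0.2169  0.2707] w -0.0
[ 0.1557 -0.0002  0.0017] [-0.003  0.     0.002]
[ 1.707e-01 -1.000e-04  1.700e-03] [-0.003  0.     0.002]
[ 1.792e-01 -1.000e-04  1.600e-03] [-0.003  0.     0.002]
```

>>> jog_arm --pt "0.05 0 0.002 0 0 0 0" --pt "0.1 0 0.002 0 0 0 0" --pt "0.14 0 0.002 0 0 0 0" --pt "0.156 0 0.002 0 0 0 0" --pt "0.163 0 0.002 0 0 0 0" --pt "0.168 0 0.002 0 0 0 0" --pt "0.171 0 0.002 0 0 0 0" --pt "0.174 0 0.002 0 0 0 0" --pt "0.177 0 0.002 0 0 0 0" --pt "0.178 0 0.002 0 0 0 0" --pt "0.178 0 0.002 0 0 0 0"

```text
time: 3.25
tool_pos: [0.4861, -0.2195, 0.0937]
tcp_rot: [1.04, 1.306, -1.042]
wrist_force: [2.0, 0.2, 2.5]
width: -0.004
```

>>> jog_arm --pt "0.001 0 0 0 0 0 0" --pt "0.002 0 0 0 0 0 0" --pt "0.003 0 0 0 0 0 0" --pt "0.003 0 0 0 0 0 0"

```text
time: 3.65
tool_pos: [0.4863, -0.2195, 0.0924]
tcp_rot: [1.04, 1.306, -1.042]
wrist_force: [-3.2, 3.4, 13.6]
width: 0.002
```

Stop reached (13.6 N). Release: move up and off toward box −y (tool +z).

>>> jog_arm --pt "-0.02 0 0.01 0 0 0 0" --pt "-0.06 0 0.03 0 0 0 0" --pt "-0.1 0 0.04 0 0 0 0" --pt "-0.13 0 0.04 0 0 0 0" --pt "-0.13 0 0.04 0 0 0 0" --pt "-0.13 0 0.04 0 0 0 0" --pt "-0.13 0 0.04 0 0 0 0" --pt "-0.13 0 0.04 0 0 0 0" --pt "-0.13 0 0.04 0 0 0 0" --pt "-0.13 0 0.04 0 0 0 0" --pt "-0.13 0 0.04 0 0 0 0" --pt "-0.13 0 0.04 0 0 0 0" --pt "-0.13 0 0.04 0 0 0 0" --pt "-0.13 0 0.04 0 0 0 0" --pt "-0.13 0 0.04 0 0 0 0" --pt "-0.13 0 0.04 0 0 0 0" --pt "-0.13 0 0.04 0 0 0 0" --pt "-0.13 0 0.04 0 0 0 0"

```text
time: 5.45
tool_pos: [0.4952, -0.2583, 0.2225]
tcp_rot: [1.04, 1.306, -1.042]
wrist_force: [-0.3, -0.5, 0.1]
width: 0.002
```

Run:
```python
from h import *
t=tool(.3,-1)
rows((H(.036,.15),t),(H(.036,.10),t))
s=monitor.read_state();im=imaging.read_camera("wrist");p,T=camT("wrist",s)
h=cv2.cvtColor(im,cv2.COLOR_BGR2HSV);m=((h[...,0]>40)&(h[...,0]<85)&(h[...,1]>90)&(h[...,2]>40)).astype(np.uint8)
c,_=cv2.findContours(m,0,1)
for k in sorted(c,key=cv2.contourArea)[-2:]:
    M=cv2.minEnclosingCircle(k);P=ray(p,T,[M[0]],.087)[0];print(M,P.round(4),R.from_euler("z",-YAW).apply(P-C0).round(4),"exp",H(.034,.087).round(4))
sc=imaging.read_camera("scene")
cv2.imwrite("pics/w2.png",np.hstack([im[:,60:560],cv2.resize(sc[180:380,120:360],(300,480))]))
```

```text
t 5.45 F [-0.3 -0.5  0.1] pos [ 0.4952 -0.2583  0.2225] w 0.0
[ 0.0724 -0.0014 -0.0501] [-0.003  0.302 -0.001]
[ 0.1224 -0.0015 -0.0502] [-0.003  0.302 -0.001]
((314.4292907714844, 156.21717834472656), 14.372820854187012) [ 0.4818 -0.209   0.087 ] [-0.0506 -0.0066  0.087 ] exp [ 0.4822 -0.208   0.087 ]
```

View pics/w2.png

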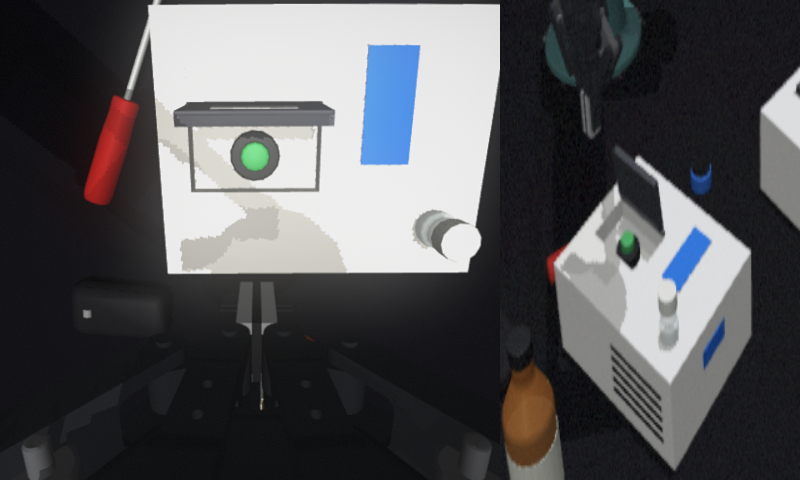

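The flap stands fully open, and the green button at wrist (314,156) is within 1 mm of where I predicted it.

Run:
```python
from h import *
t=tool(.1,-1)
rows(*[(H(.034,z),t) for z in(.17,.10,.09,.084)])
```

```text
t 5.55 F [ 1.5 -0.  -0.6] pos [ 0.4952 -0.2583  0.2225] w -0.0
[ 0.0524 -0.0014 -0.052 ] [-0.003  0.102 -0.   ]
[ 0.1224 -0.0014 -0.0522] [-0.003  0.102 -0.   ]
[ 0.1324 -0.0014 -0.0522] [-0.003  0.102 -0.   ]
[ 0.1384 -0.0014 -0.0522] [-0.003  0.102 -0.   ]
```

>>> jog_arm --pt "0.02 -0.001 -0.03 0 0.1 0 0" --pt "0.03 -0.001 -0.052 0 0.1 0 0" --pt "0.06 -0.001 -0.052 0 0.1 0 0" --pt "0.1 -0.001 -0.052 0 0.1 0 0" --pt "0.122 -0.001 -0.052 0 0.1 0 0" --pt "0.127 -0.001 -0.052 0 0.1 0 0" --pt "0.131 -0.001 -0.052 0 0.1 0 0" --pt "0.134 -0.001 -0.052 0 0.1 0 0" --pt "0.137 -0.001 -0.052 0 0.1 0 0" --pt "0.138 -0.001 -0.052 0 0.1 0 0" --pt "0.138 -0.001 -0.052 0 0.1 0 0"

```text
time: 6.65
tool_pos: [0.4837, -0.2086, 0.0865]
tcp_rot: [1.104, 1.384, -1.0]
wrist_force: [-1.9, 1.0, 7.4]
width: 0.002
```

>>> jog_arm --pt "0.001 0 0 0 0 0 0" --pt "0.002 0 0 0 0 0 0" --pt "0.002 0 0 0 0 0 0"

```text
time: 6.95
tool_pos: [0.4845, -0.209, 0.0864]
tcp_rot: [1.104, 1.382, -0.999]
wrist_force: [-3.6, 1.5, 9.6]
width: -0.003
```

Run:
```python
from h import *
rows((H(.034,.082),tool(.1,-1)))
im=imaging.read_camera("scene");cv2.imwrite("pics/s3.png",cv2.resize(im[230:330,190:310],(720,600),interpolation=cv2.INTER_CUBIC))
```

```text
t 6.95 F [-3.6  1.5  9.6] pos [ 0.4845 -0.209   0.0864] w -0.0
[ 0.0045 -0.002  -0.001 ] [-0.002  0.005 -0.004]
```

View pics/s3.png

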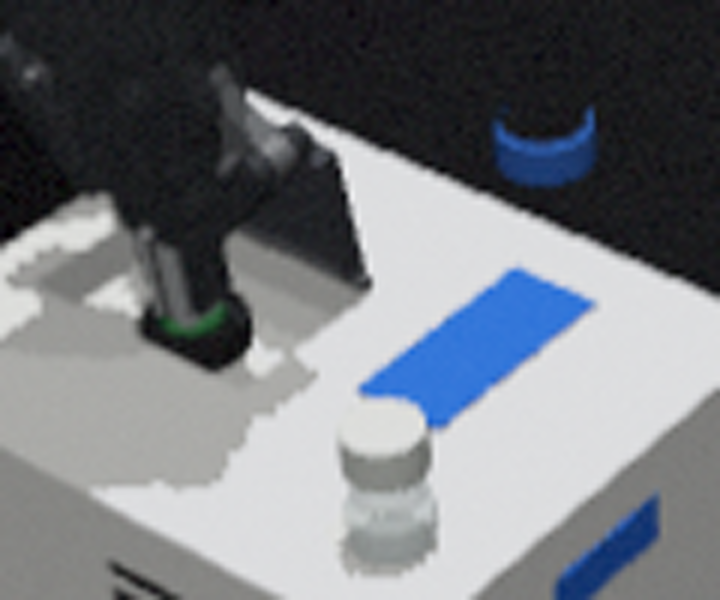

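The scene crop shows the finger on the button at (190,320), but TCP z (86.4 mm) is higher than a full press should give. A fingertip corner may be on the collar, or a knuckle may be on the flap. I'll lift, tilt more, and press with the lower pad edge at the button's centre.

Run:
```python
from h import *
t=tool(.3,-1)
rows((H(.034,.115),tool(.1,-1)),(H(.0255,.105),t),(H(.0255,.09),t),(H(.0255,.0845),t))
s=monitor.read_state();im=imaging.read_camera("wrist");cv2.imwrite("pics/w4.png",im)
```

```text
t 7.0 F [-3.1  0.9  9.9] pos [ 0.4845 -0.209   0.0864] w -0.0
[-0.0283 -0.0019 -0.0042] [-0.003  0.005 -0.004]
[-0.0175 -0.002  -0.0117] [-0.002  0.205 -0.004]
[-0.0026 -0.0021 -0.0103] [-0.002  0.205 -0.004]
[ 0.0029 -0.0021 -0.0098] [-0.002  0.205 -0.004]
```

View pics/w4.png

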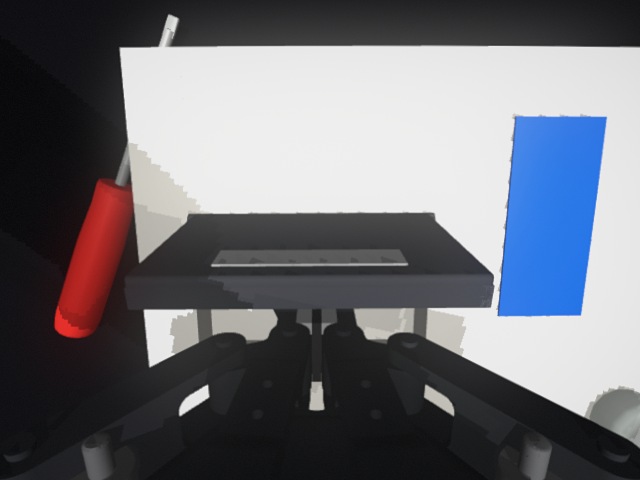

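Wrist view: linkage knuckles (v≈330) sit close to the flap's edge (v≈308) but appear clear of it. Re-pressing tilted.

>>> jog_arm --pt "-0.015 -0.002 0 0 0 0 0" --pt "-0.028 -0.002 0 0 0.1 0 0" --pt "-0.028 -0.002 -0.006 0 0.205 0 0" --pt "-0.023 -0.002 -0.0115 0 0.205 0 0" --pt "-0.01 -0.002 -0.0115 0 0.205 0 0" --pt "-0.003 -0.002 -0.0105 0 0.205 0 0" --pt "0 -0.002 -0.0105 0 0.205 0 0" --pt "0.002 -0.002 -0.0105 0 0.205 0 0" --pt "0.003 -0.002 -0.0105 0 0.205 0 0" --pt "0.003 -0.002 -0.0105 0 0.205 0 0"

```text
time: 8.05
tool_pos: [0.4798, -0.1986, 0.0875]
tcp_rot: [1.231, 1.546, -0.904]
wrist_force: [-7.9, -0.8, 21.6]
width: -0.002
```

Let me check the force–height curve while backing off slowly, to see whether the spring travel (5 mm) was covered.

>>> jog_arm --pt "-0.002 0 0 0 0 0 0" --pt "-0.002 0 0 0 0 0 0" --pt "-0.002 0 0 0 0 0 0"

```text
time: 8.35
tool_pos: [0.4798, -0.1987, 0.0893]
tcp_rot: [1.23, 1.546, -0.904]
wrist_force: [-0.9, -0.8, 3.5]
width: -0.001
```

>>> jog_arm --pt "-0.001 0 0 0 0 0 0" --pt "-0.001 0 0 0 0 0 0" --pt "-0.001 0 0 0 0 0 0"

```text
time: 8.65
tool_pos: [0.4797, -0.1988, 0.09]
tcp_rot: [1.23, 1.546, -0.904]
wrist_force: [-0.6, 0.6, 2.3]
width: 0.002
```

>>> jog_arm --pt "-0.001 0 0 0 0 0 0" --pt "-0.001 0 0 0 0 0 0" --pt "-0.001 0 0 0 0 0 0"

```text
time: 8.95
tool_pos: [0.4797, -0.1988, 0.0908]
tcp_rot: [1.23, 1.547, -0.904]
wrist_force: [0.4, 1.2, 3.9]
width: 0.001
```

>>> jog_arm --pt "-0.001 0 0 0 0 0 0" --pt "-0.001 0 0 0 0 0 0" --pt "-0.001 0 0 0 0 0 0"

```text
time: 9.25
tool_pos: [0.4797, -0.1989, 0.0916]
tcp_rot: [1.231, 1.547, -0.904]
wrist_force: [0.9, 1.2, 3.1]
width: -0.002
```

>>> jog_arm --pt "-0.001 0 0 0 0 0 0" --pt "-0.001 0 0 0 0 0 0" --pt "-0.001 0 0 0 0 0 0"

```text
time: 9.55
tool_pos: [0.4797, -0.1991, 0.0925]
tcp_rot: [1.23, 1.547, -0.904]
wrist_force: [1.3, 0.7, 1.9]
width: 0.004
```

>>> jog_arm --pt "-0.002 0 0 0 0 0 0" --pt "-0.002 0 0 0 0 0 0" --pt "-0.002 0 0 0 0 0 0"

```text
time: 9.85
tool_pos: [0.4798, -0.2, 0.0943]
tcp_rot: [1.23, 1.547, -0.904]
wrist_force: [0.2, -0.6, -0.4]
width: 0.004
```

The spring was felt from TCP z ≈ 93 mm down to a hard stop at 87.5 mm (21.6 N), so the button made its full 5 mm of travel. Now lift clear and go round to the flap's outer side.

>>> jog_arm --pt "-0.04 0 0 0 0 0 0" --pt "-0.08 0 0 0 0 0 0" --pt "-0.12 0 0 0 0 0 0" --pt "-0.12 0 0 0 0 0 0" --pt "-0.12 0 0 0 0 0 0"

```text
time: 10.35
tool_pos: [0.4883, -0.2355, 0.2101]
tcp_rot: [1.23, 1.544, -0.904]
wrist_force: [-1.1, 0.5, -0.8]
width: 0.001
```

Run:
```python
from h import *
t=tool(0,-1)
rows((H(.0,.22),t),(H(-.035,.22),t),(H(-.035,.14),t))
```

```text
t 10.35 F [-1.1  0.5 -0.8] pos [ 0.4883 -0.2355  0.2101] w 0.0
[ 0.0088  0.0004 -0.0624] [ 0.    -0.298 -0.004]
[ 0.019   0.0004 -0.0958] [ 0.    -0.298 -0.004]
[ 0.0955  0.     -0.0724] [ 0.    -0.298 -0.004]
```

>>> jog_arm --pt "0 0 -0.04 0 -0.15 0 0" --pt "0.009 0 -0.062 0 -0.298 0 0" --pt "0.019 0 -0.096 0 -0.298 0 0" --pt "0.019 0 -0.096 0 -0.298 0 0" --pt "0.019 0 -0.096 0 -0.298 0 0" --pt "0.05 0 -0.086 0 -0.298 0 0" --pt "0.0955 0 -0.0725 0 -0.298 0 0" --pt "0.0955 0 -0.0725 0 -0.298 0 0" --pt "0.0955 0 -0.0725 0 -0.298 0 0" --pt "0.0955 0 -0.0725 0 -0.298 0 0"

```text
time: 11.35
tool_pos: [0.4679, -0.1418, 0.1418]
tcp_rot: [1.042, 1.303, -1.036]
wrist_force: [0.4, -1.0, 0.4]
width: -0.002
```

Run:
```python
from h import *
t=tool(0,-1)
rows((H(-.035,.14),t),*[(H(a,z),t) for a,z in((-.008,.139),(.008,.135),(.021,.126),(.030,.113),(.036,.106),(.043,.100),(.045,.092))])
cv2.imwrite("pics/s5.png",cv2.resize(imaging.read_camera("scene")[210:330,170:314],(720,600)))
```

```text
t 11.35 F [ 0.4 -1.   0.4] pos [ 0.4679 -0.1418  0.1418] w -0.0
[ 0.0018 -0.0011 -0.0014] [-0.001  0.002 -0.006]
[ 0.0028 -0.0011  0.0256] [-0.001  0.002 -0.006]
[ 0.0069 -0.0011  0.0416] [-0.001  0.002 -0.006]
[ 0.0159 -0.0011  0.0546] [-0.001  0.002 -0.006]
[ 0.0289 -0.0012  0.0636] [-0.001  0.002 -0.006]
[ 0.0359 -0.0012  0.0696] [-0.001  0.002 -0.006]
[ 0.0419 -0.0013  0.0766] [-0.001  0.002 -0.006]
[ 0.0499 -0.0013  0.0786] [-0.001  0.002 -0.006]
```

View pics/s5.png

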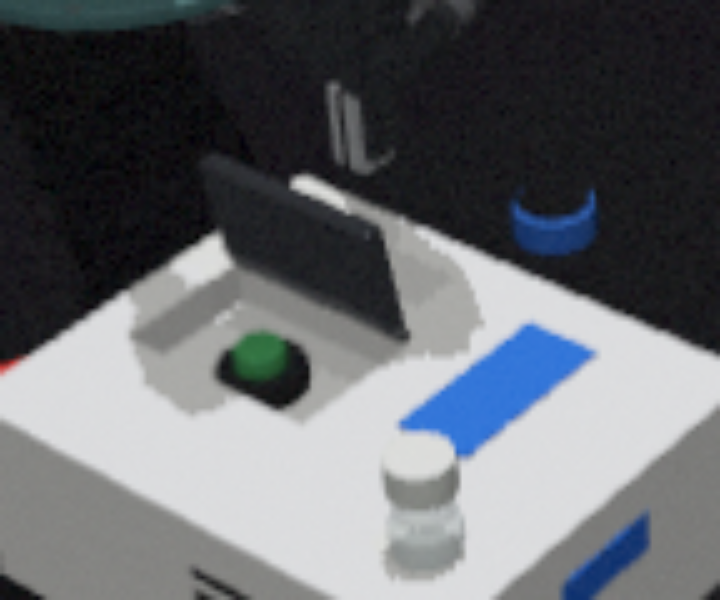

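The fingers stand behind the open flap, and the button is back up with its collar well below. Pushing the flap over.

>>> jog_arm --pt "0.002 -0.001 0.012 0 0 0 0" --pt "0.003 -0.001 0.026 0 0 0 0" --pt "0.005 -0.001 0.034 0 0 0 0" --pt "0.007 -0.001 0.042 0 0 0 0" --pt "0.012 -0.001 0.049 0 0 0 0" --pt "0.016 -0.001 0.055 0 0 0 0" --pt "0.023 -0.001 0.06 0 0 0 0" --pt "0.029 -0.001 0.065 0 0 0 0" --pt "0.036 -0.001 0.071 0 0 0 0" --pt "0.04 -0.001 0.077 0 0 0 0" --pt "0.042 -0.001 0.079 0 0 0 0" --pt "0.042 -0.001 0.079 0 0 0 0"

```text
time: 12.6
tool_pos: [0.4848, -0.2196, 0.0996]
tcp_rot: [1.041, 1.303, -1.037]
wrist_force: [-0.8, -0.7, 0.6]
width: 0.001
```

>>> jog_arm --pt "0.002 0 0 0 0 0 0" --pt "0.004 0 0 0 0 0 0" --pt "0.006 0 0 0 0 0 0" --pt "0.008 0 0 0 0 0 0" --pt "0.009 0 0 0 0 0 0" --pt "0.009 0 0 0 0 0 0"

```text
time: 13.2
tool_pos: [0.4851, -0.22, 0.0924]
tcp_rot: [1.041, 1.302, -1.037]
wrist_force: [-4.6, 1.4, 12.4]
width: 0.0
```

At the stop again (12.4 N at 92.4 mm, same as the first press). Release and look.

>>> jog_arm --pt "-0.005 0 0 0 0 0 0" --pt "-0.01 0 0 0 0 0 0" --pt "-0.02 0 0 0 0 0 0" --pt "-0.06 0 0 0 0 0 0" --pt "-0.11 0 0.02 0 0 0 0" --pt "-0.15 0 0.04 0 0 0 0" --pt "-0.15 0 0.04 0 0 0 0" --pt "-0.15 0 0.04 0 0 0 0" --pt "-0.15 0 0.04 0 0 0 0" --pt "-0.15 0 0.04 0 0 0 0" --pt "-0.15 0 0.04 0 0 0 0" --pt "-0.15 0 0.04 0 0 0 0" --pt "-0.15 0 0.04 0 0 0 0" --pt "-0.15 0 0.04 0 0 0 0" --pt "-0.15 0 0.04 0 0 0 0" --pt "-0.15 0 0.04 0 0 0 0" --pt "-0.15 0 0.04 0 0 0 0" --pt "-0.15 0 0.04 0 0 0 0" --pt "-0.15 0 0.04 0 0 0 0" --pt "-0.15 0 0.04 0 0 0 0"

```text
time: 15.2
tool_pos: [0.4932, -0.2587, 0.2425]
tcp_rot: [1.041, 1.302, -1.037]
wrist_force: [0.5, -0.1, -0.6]
width: 0.0
```

Run:
```python
from h import *
w=imaging.read_camera("wrist");s=imaging.read_camera("scene")
cv2.imwrite("pics/end.png",np.hstack([cv2.resize(w,(400,300)),cv2.resize(s,(400,300))]))
```

```text
(no output)
```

View pics/end.png

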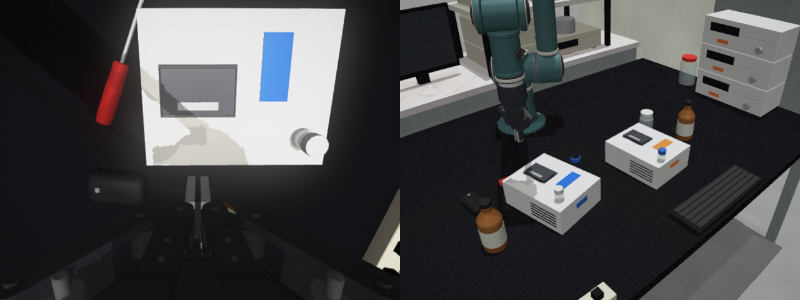

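The flap is flat and closed (158–237, 65–117 in the wrist view) about 2 s after release. The orange flap is shut, the loose things are in place, and the robot touches nothing.

```bash
python3 -c "
from workcell import finish_job; print(finish_job())"
```

```text
the job is handed in; nothing more can be done
None
```

I did the job on the blue-tape controller in the order asked and handed it in at about 15 s. `finish_job` gives no verdict.

- **Opening:** I pressed the flap to its stop (13.6 N) and let go. The pictures showed it standing fully open.
- **Button:** My first press stopped at a greater height than I expected (TCP 86.4 mm at 9.6 N), so I pressed again with the fingers tilted. That press reached a hard stop at 21.6 N. While backing off, I felt the spring over about 5 mm, which fits full travel. The heights on both presses read about 3 mm above nominal and I did not resolve why; I took the travel and the hard stop as the evidence.
- **Closing:** I pushed the flap over from behind and pressed it to the stop (12.4 N, at the same height as the first press).
- **Final check:** About 2 s after release, the pictures showed the flap flat and closed and the orange flap shut. The vials, bottles and other loose things looked undisturbed. The fingers were clear, with wrist force about 0.

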